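Pack the pierced clay finds into their cradles

TASK

Pack the four pierced clay finds (the ones with a hole through them) into the finds tray, each lying flat down in the recess of the dark red cradle that has its shape and size: large round, small round, square and oblong. Set them down gently rather than dropping them, and leave the two look-alikes without a hole where they lie on the table.

Things in the scene. Friction and masses are not known exactly. Their poses are not given: they have to be found in the camera images.
- disc: Large round whorl with a hole through it: 60 mm diameter, 16 mm hole. Buff clay, 26 mm high, lying flat and loose on the table; origin at the centre of its underside, z up.
- small: Small round whorl with a hole through it: 36 mm diameter, 12 mm hole. Buff clay, 26 mm high, lying flat and loose on the table; origin at the centre of its underside, z up.
- square: Square loom weight with a hole through it: 46 x 46 mm along its x and y, 16 mm hole. Buff clay, 26 mm high, lying flat and loose on the table; origin at the centre of its underside, z up.
- oblong: Oblong loom weight with two holes through it: 36 mm along its x, 64 mm along its y, holes 14 mm. Buff clay, 26 mm high, lying flat and loose on the table; origin at the centre of its underside, z up.
- solid_disc: Look-alike, does not belong: round disc without a hole, 60 mm diameter. Buff clay, 26 mm high, lying flat and loose on the table; origin at the centre of its underside, z up.
- solid_square: Look-alike, does not belong: square block without a hole, 46 x 46 mm. Buff clay, 26 mm high, lying flat and loose on the table; origin at the centre of its underside, z up.
- cradle_disc: Cradle with a large round recess, 76 mm diameter, for the large whorl. Dark red block 84 (x) x 89 (y) x 20 high; the four are fixed in a row along their y, 90 mm pitch, order varies, in a plywood tray 94 x 370 mm, walls flush with the blocks. Felt-lined recess, 7 deep. Origin: centre of the underside, 4 mm over the table; recess centred, floor at z = 13.
- cradle_small: Cradle with a small round recess, 52 mm diameter, for the small whorl. Dark red block 84 (x) x 89 (y) x 20 high; the four are fixed in a row along their y, 90 mm pitch, order varies, in a plywood tray 94 x 370 mm, walls flush with the blocks. Felt-lined recess, 7 deep. Origin: centre of the underside, 4 mm over the table; recess centred, floor at z = 13.
- cradle_square: Cradle with a square recess, 62 x 62 mm, for the square weight. Dark red block 84 (x) x 89 (y) x 20 high; the four are fixed in a row along their y, 90 mm pitch, order varies, in a plywood tray 94 x 370 mm, walls flush with the blocks. Felt-lined recess, 7 deep. Origin: centre of the underside, 4 mm over the table; recess centred, floor at z = 13.
- cradle_oblong: Cradle with an oblong recess, 52 mm along its x and 79 mm along its y, for the oblong weight. Dark red block 84 (x) x 89 (y) x 20 high; the four are fixed in a row along their y, 90 mm pitch, order varies, in a plywood tray 94 x 370 mm, walls flush with the blocks. Felt-lined recess, 7 deep. Origin: centre of the underside, 4 mm over the table; recess centred, floor at z = 13.
Things that resemble listed ones, but are neither listed nor needed, are in the scene too. What is shaped like the cradle_disc but green, orange or purple is not meant.

How it is judged:
By the outcome, as a careful person would: the job done as asked, in the order asked, and still so for the second after the job is handed in, with the robot touching nothing.
It also fails if it takes over 96 s, if anything falls off the work surface, if the arm or the gripper's body presses on something with over 40 N, if the wrist force passes 120 N, or if a joint passes its speed limit or range.

ROBOT

A 6-joint arm with a two-finger parallel gripper is mounted at the origin on the work surface. World frame = base frame: x ahead of the robot, y to its left, z up, the work surface at z = 0. Lengths are in m, angles in degrees, forces in N, time in s.
With the tool pointing down it reaches from about 0.325 to 0.775 m from the base axis. Payload 5.5 kg.
Tool frame: the origin (TCP) lies at the very end of the fingers, on their centre line; the grasp point (between the pads) lies 19 mm behind it; z points along the fingers, y is the line along which they close (so a half turn about z gives the same grasp; the last joint's range is limited). The gripper opens to 88 mm and grips with 3 to 60 N. Pads are 20 mm wide; open, the fingers measure 115 mm over their backs; the gripper's body (75 mm by 178 mm) begins 61 mm behind the grasp point.
Start: joints at [69.632, 5.22, 70.514, -0, 104.267, -3.249], TCP at [0.177, 0.573, 0.223] pointing down, gripper open.
Joint ranges: [-164.24, 164.24], [-49.07, 125.15], [9.68, 141.18], [-86.29, 266.29], [3.28, 154.24], [-151.56, 151.56]. Speed limits (degrees/s): [147.25, 147.25, 172.46, 180, 180, 180].

INTERFACE

Orientations are given as [roll, pitch, yaw] about the fixed x, y, z axes, in that order (R = Rz(yaw) Ry(pitch) Rx(roll)).
In Python, from bench import env, grab_frame gives the robot as it stands. The module is installed in compiled form; this text tells all that it offers.
- The arm moves only by the tool step_arm, never from a script. Its arguments are lists of equal length, an entry for each row: "grip": the closure, from -1 (fully open) to 1 (shut); "travel": the shift along the tool's x, y, z in mm, a list of three; "twist": the turn, a rotation vector about the tool's x, y, z in degrees, a list of three. In form: {"grip": [grip, ...], "travel": [[x, y, z], ...], "twist": [[wx, wy, wz], ...]}. A call has 1 to 12 rows; each row shifts and turns the commanded pose from where the row before left it, along the tool's axes as they then stand; what a row does not reach is not made up. A row lasts 1/10 s, in which the tool goes at most 50 mm and 8.59 degrees, less where a joint would pass 70% of its speed; a pose out of reach is approached as far as the arm can. A call is refused whole if a number of a shift passes 50 or a number of a turn 8.59, either way. A call with a gripper value outside its range is refused whole. The fingers move at their own pace and stop on an object; the grip force is fixed at half the most. Time passes only in rows, so rows that do not move let the fingers close. It gives the time, the measured TCP pose, the force, the opening and the grip force at its end, in the units of the state.
- env.read_state(): the state, without advancing time (a new reading comes with each control period).
- grab_frame(name): name is "side" or "top"; returns a dict with "img" (384x512x3 uint8, red, green, blue), "K" (3x3 intrinsics, pixels), "cam_to_world" (4x4, takes a point from camera to world coordinates). Camera axes: x right, y down, z forward; pixel columns grow to the right and rows downward; lengths in m; the calibration is good to about 2 mm. A picture is of the moment at which its call begins. There is no depth.
- env.hand_in(): hands the job in; it is judged then, once.
The state is a dict: "time_s": time; "joint_pos": joint angles; "qd": joint speeds; "tau": joint torques, N m; "position": TCP position; "eef_rot": TCP orientation; "force": force on the tool from outside, world axes, zero at the start; "wrist_torque": the same for the moment, N m; "width": finger opening in m; "grip_force": force on a finger pad.
Only numpy, scipy, OpenCV 4.12 (cv2) and the standard library are available. Lean on these libraries where they do the work, as an engineer would, in place of code of your own. Each camera call takes 0.05 s, during which the arm holds its last target. There are 200 camera calls.

## Working session

There is one attempt and no reset: what is moved stays moved. The work goes in short steps, Python scripts to look and compute and a tool call to move; the robot and the scene stay as the last step left them, time stands still between calls to the robot, and variables do not carry over. Pictures are saved under pics/ and viewed, at most 14 in all, crops included, and the job is handed in when it is done.

Besides the shell and the picture viewer there is one more tool, called after "Request:" in YAML: its name, and indented under it one key for each argument. step_arm: Moves the arm, as the interface text tells. Its arguments: {"type":"object","properties":{"grip":{"type":"array"},"travel":{"type":"array"},"twist":{"type":"array"}},"required":["grip","travel","twist"]}

```bash
mkdir -p pics; python3 - <<'E'
from bench import env, grab_frame
import cv2,numpy as np,pickle
F={}
for n in("top","side"):
    f=grab_frame(n);F[n]=f;cv2.imwrite(f"pics/{n}0.png",f["img"][:,:,::-1]);print(n,f["K"].tolist(),np.round(f["cam_to_world"],3).tolist())
pickle.dump(F,open("f0.pkl","wb"));print(env.read_state())
E
```

```text
top [[426.8403984480056, 0.0, 256.8574676862668], [0.0, 426.8403984480056, 192.91685190756624], [0.0, 0.0, 1.0]] [[0.027, -0.998, 0.065, 0.526], [-1.0, -0.026, 0.012, -0.029], [-0.01, -0.065, -0.998, 1.222], [0.0, 0.0, 0.0, 1.0]]
side [[402.4177824619186, 0.0, 257.6469273389973], [0.0, 402.4177824619186, 186.408487473768], [0.0, 0.0, 1.0]] [[0.812, -0.403, 0.423, 0.177], [-0.584, -0.546, 0.601, -0.602], [-0.011, -0.735, -0.678, 0.714], [0.0, 0.0, 0.0, 1.0]]
{'time_s': 0.1, 'joint_pos': array([ 6.96307257e+01,  5.26023785e+00,  7.05753909e+01,  3.75823117e-04,
        1.04265750e+02, -3.25024353e+00]), 'qd': array([-0.04663188, -0.15401977, -0.23105694, -0.06763866,  0.05589332,
        0.03276822]), 'tau': array([ 2.35157699e-03, -4.47857344e+01, -4.07572210e+01,  6.99389353e-02,
        2.83944671e-02, -1.19602923e-04]), 'position': array([0.17653882, 0.57316693, 0.22160081]), 'eef_rot': array([-1.79898805e+02, -6.11170795e-03,  1.62881056e+02]), 'force': array([-0.92541685,  0.62345176, -0.56875198]), 'wrist_torque': array([ 0.02493381, -0.01612629, -0.00161182]), 'grip_force': 0.0, 'width': 0.08761076337517198}
```

View pics/top0.png

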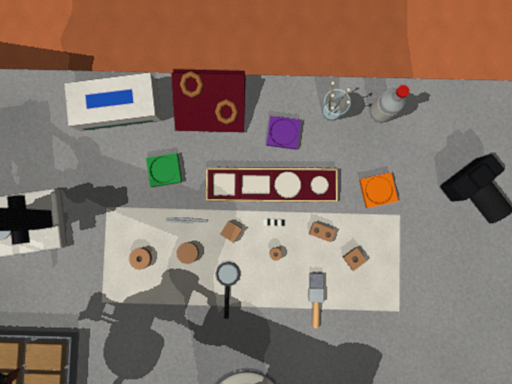

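View pics/side0.png

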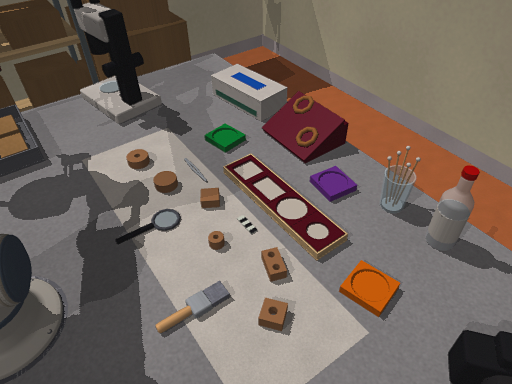

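The top view shows the candidates. For the disc: pierced (140,258), solid (188,252). For the square: pierced (355,258), solid (231,231). Small whorl (276,253) and oblong (322,231) have no rivals. Recesses of the red tray: square (225,184), oblong (256,184), large round (288,185), small round (320,185). The green, orange and purple cradles are decoys, as is the red box with rings at the top. I choose the four with holes.

```bash
cat > h.py <<'E'
import cv2,numpy as np
def ray(f,u,v):
    T=f["cam_to_world"];d=np.linalg.inv(f["K"])@[u,v,1];return T[:3,3],T[:3,:3]@d
def plane(f,u,v,z):
    o,d=ray(f,u,v);return o+d*(z-o[2])/d[2]
def tri(fa,pa,fb,pb):
    (o1,d1),(o2,d2)=ray(fa,*pa),ray(fb,*pb)
    s=np.linalg.lstsq(np.c_[d1,-d2],o2-o1,rcond=None)[0]
    a,b=o1+s[0]*d1,o2+s[1]*d2
    return (a+b)/2,np.linalg.norm(a-b)*1e3
def proj(f,p):
    T=np.linalg.inv(f["cam_to_world"]);q=f["K"]@(T[:3,:3]@p+T[:3,3]);return q[:2]/q[2]
def blobs(m,lo,hi):
    c,_=cv2.findContours(m.astype(np.uint8),cv2.RETR_EXTERNAL,cv2.CHAIN_APPROX_NONE)
    out=[]
    for k in c:
        M=cv2.moments(k)
        if lo<M["m00"]<hi: out.append((M["m10"]/M["m00"],M["m01"]/M["m00"],M["m00"],k))
    return out
def clay(f):
    h=cv2.cvtColor(f["img"],cv2.COLOR_RGB2HSV).astype(int);H,S,V=h[...,0],h[...,1],h[...,2]
    return (H>3)&(H<18)&(S>90)&(V>35)
def felt(f):
    h=cv2.cvtColor(f["img"],cv2.COLOR_RGB2HSV).astype(int)
    return (h[...,1]<70)&(h[...,2]>150)
E
python3 - <<'E'
import pickle;from h import *
F=pickle.load(open("f0.pkl","rb"));t,s=F["top"],F["side"]
T={"disc":(140,258),"soldisc":(188,252),"solsq":(231,231),"small":(276,253),"obl":(322,231),"sq":(355,258)}
S={"disc":(137,158),"soldisc":(165,181),"solsq":(210,198),"small":(216,240),"obl":(274,264),"sq":(273,313)}
bt=blobs(clay(t),60,1500);bs=blobs(clay(s),60,3000)
near=lambda B,p:min(B,key=lambda b:np.hypot(b[0]-p[0],b[1]-p[1]))
for n in T:
    a=near(bt,T[n]);b=near(bs,S[n]);P,e=tri(t,a[:2],s,b[:2])
    W=np.array([plane(t,*q[0],.026)[:2] for q in a[3]],np.float32)*1000
    print(n,np.round(a[:3],1),np.round(b[:3],1),"tri",np.round(P,4),round(e,1),"pl",np.round(plane(t,*a[:2],.018),4),"rect",[np.round(x,1) for x in cv2.minAreaRect(W)])
T={"csq":(225,184),"cob":(256,184),"cdi":(288,185),"csm":(320,185)}
S={"csq":(247,171),"cob":(269,188),"cdi":(292,209),"csm":(318,232)}
bt=blobs(felt(t),60,1500);bs=blobs(felt(s),60,3000)
for n in T:
    a=near(bt,T[n]);b=near(bs,S[n]);P,e=tri(t,a[:2],s,b[:2])
    W=np.array([plane(t,*q[0],.017)[:2] for q in a[3]],np.float32)*1000
    print(n,np.round(a[:3],1),np.round(b[:3],1),"tri",np.round(P,4),round(e,1),"pl",np.round(plane(t,*a[:2],.017),4),"rect",[np.round(x,1) for x in cv2.minAreaRect(W)])
c=np.vstack([cv2.resize(t["img"][160:280,120:380],None,fx=3,fy=2.4,interpolation=2),])
cv2.imwrite("pics/crop.png",cv2.resize(t["img"][160:280,120:380],None,fx=3,fy=3,interpolation=2)[:,:,::-1])
E
```

```text
disc [140.  258.1 335. ] [137.7 158.6 323. ] tri [0.4119 0.3106 0.0124] 0.2 pl [0.4125 0.309  0.018 ] rect [array([413.5, 306.8]), array([55.6, 58.7]), np.float64(46.8)]
soldisc [187.3 252.4 323. ] [165.4 181.3 383. ] tri [0.4316 0.1775 0.013 ] 0.0 pl [0.4319 0.1767 0.018 ] rect [array([432.6, 175.5]), array([55.3, 58.8]), np.float64(16.2)]
solsq [231.1 231.2 233.5] [209.7 197.5 316. ] tri [0.4941 0.056  0.0133] 0.4 pl [0.4944 0.0556 0.018 ] rect [array([494.7,  55.1]), array([44.8, 45.2]), np.float64(59.5)]
small [275.5 253.5 102. ] [215.9 239.8 216.5] tri [ 0.4352 -0.0706  0.0144] 0.5 pl [ 0.4356 -0.0706  0.018 ] rect [array([436.3, -70.5]), array([30.4, 30.6]), np.float64(1.6)]
obl [321.9 231.5 264. ] [273.8 263.9 536. ] tri [ 0.5002 -0.1997  0.0141] 0.7 pl [ 0.5006 -0.1994  0.018 ] rect [array([ 500.9, -198.1]), array([64.9, 35.5]), np.float64(71.6)]
sq [354.4 258.4 269.5] [272.8 313.8 656.5] tri [ 0.4276 -0.2915  0.0156] 1.0 pl [ 0.4282 -0.2913  0.018 ] rect [array([ 429. , -289.8]), array([47.5, 47.9]), np.float64(37.2)]
csq [224.  183.9 394. ] [247.8 170.1 237.5] tri [0.6269 0.0798 0.0199] 1.2 pl [0.6276 0.0797 0.017 ] rect [array([627.3,  79.8]), array([57.1, 56.8]), np.float64(1.7)]
cob [255.8 184.  421.5] [268.6 188.4 316.5] tri [ 0.6288 -0.0101  0.0197] 1.0 pl [ 0.6294 -0.0103  0.017 ] rect [array([631. ,  -9.5]), array([48.4, 76.5]), np.float64(1.4)]
cdi [287.3 184.2 482. ] [291.6 208.6 437. ] tri [ 0.6307 -0.0992  0.0192] 1.1 pl [ 0.6314 -0.0996  0.017 ] rect [array([ 631.9, -100.1]), array([70. , 70.3]), np.float64(46.4)]
csm [319.  184.4 208.5] [317.3 231.  216. ] tri [ 0.6324 -0.1887  0.0195] 0.6 pl [ 0.6329 -0.1892  0.017 ] rect [array([ 632.7, -189.1]), array([48.3, 45.2]), np.float64(1.0)]
```

View pics/crop.png

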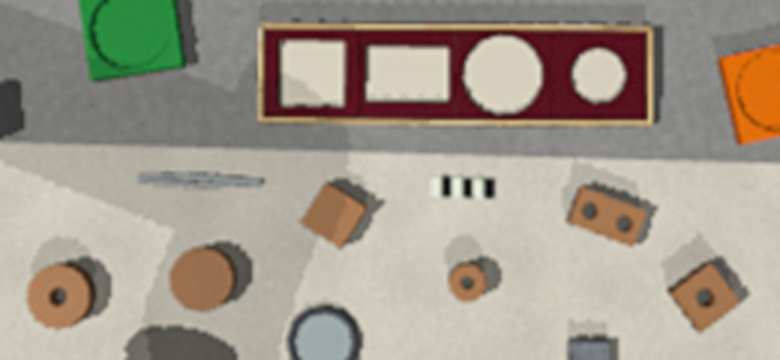

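Heights check: the clay centroids triangulate to about 13 mm, which fits 26 mm pieces. The recess floors come out around 19 mm against 17 nominal. The crop shows holes in the disc (60,296), small whorl (467,282), square (705,297) and oblong (590,210)/(624,223), and none in the solids at (203,278) and (335,213). I turn the tool to yaw 91 first.

Request:
step_arm:
  grip: [-1,-1,-1,-1,-1,-1,-1,-1,-1,-1]
  travel:
    - [0,0,0]
    - [0,0,0]
    - [0,0,0]
    - [0,0,0]
    - [0,0,0]
    - [0,0,0]
    - [0,0,0]
    - [0,0,0]
    - [0,0,0]
    - [0,0,0]
  twist:
    - [0,0,8]
    - [0,0,8]
    - [0,0,8]
    - [0,0,8]
    - [0,0,8]
    - [0,0,8]
    - [0,0,8]
    - [0,0,8]
    - [0,0,8]
    - [0,0,0]

```text
time_s: 1.1
position: [0.1766, 0.5733, 0.222]
eef_rot: [-180.0, 0.1, 90.8]
force: [-0.1, 0.4, 0.4]
width: 0.0875
grip_force: 0.0
```

Request:
step_arm:
  grip: [-1,-1,-1,-1,-1,-1,-1,-1,-1,-1,-1,-1]
  travel:
    - [-15,13,0]
    - [-28,25,0]
    - [-33,29,0]
    - [-33,29,5]
    - [-33,29,10]
    - [-33,29,15]
    - [-33,29,20]
    - [-30,24,20]
    - [-17,14,15]
    - [-12,10,10]
    - [0,0,5]
    - [0,0,0]
  twist:
    - [0,0,0]
    - [0,0,0]
    - [0,0,0]
    - [0,0,0]
    - [0,0,0]
    - [0,0,0]
    - [0,0,0]
    - [0,0,0]
    - [0,0,0]
    - [0,0,0]
    - [0,0,0]
    - [0,0,0]

```text
time_s: 2.3
position: [0.4113, 0.3093, 0.1219]
eef_rot: [-179.9, 0.0, 90.9]
force: [0.1, 0.9, 0.3]
width: 0.088
grip_force: 0.0
```

Request:
step_arm:
  grip: [-1,-1,-1,-1,-1,-1,-1,1,1,1,1,1]
  travel:
    - [0,0,15]
    - [0,0,25]
    - [0,0,25]
    - [0,0,20]
    - [0,0,15]
    - [0,0,10]
    - [0,0,0]
    - [0,0,0]
    - [0,0,0]
    - [0,0,0]
    - [0,0,0]
    - [0,0,0]
  twist:
    - [0,0,0]
    - [0,0,0]
    - [0,0,0]
    - [0,0,0]
    - [0,0,0]
    - [0,0,0]
    - [0,0,0]
    - [0,0,0]
    - [0,0,0]
    - [0,0,0]
    - [0,0,0]
    - [0,0,0]

```text
time_s: 3.5
position: [0.4122, 0.3102, 0.0135]
eef_rot: [179.9, -0.0, 90.9]
force: [0.6, 0.5, 2.3]
width: 0.059
grip_force: 30.0
```

Request:
step_arm:
  grip: [1,1,1,1,1,1,1,1,1,1,1,1]
  travel:
    - [0,0,-10]
    - [0,0,-25]
    - [0,0,-30]
    - [-5,3,-15]
    - [-15,8,0]
    - [-30,15,0]
    - [-35,18,0]
    - [-35,18,0]
    - [-35,18,0]
    - [-35,18,0]
    - [-35,18,0]
    - [-35,18,0]
  twist:
    - [0,0,0]
    - [0,0,0]
    - [0,0,0]
    - [0,0,0]
    - [0,0,0]
    - [0,0,0]
    - [0,0,0]
    - [0,0,0]
    - [0,0,0]
    - [0,0,0]
    - [0,0,0]
    - [0,0,0]

```text
time_s: 4.7
position: [0.55, 0.0501, 0.0923]
eef_rot: [-180.0, 0.0, 90.9]
force: [1.3, 0.6, -1.3]
width: 0.0591
grip_force: 30.0
```

Request:
step_arm:
  grip: [1,1,1,1,1,1,1,1]
  travel:
    - [-35,18,0]
    - [-35,18,0]
    - [-35,18,0]
    - [-28,14,0]
    - [-15,8,0]
    - [-5,3,0]
    - [0,0,0]
    - [0,0,0]
  twist:
    - [0,0,0]
    - [0,0,0]
    - [0,0,0]
    - [0,0,0]
    - [0,0,0]
    - [0,0,0]
    - [0,0,0]
    - [0,0,0]

```text
time_s: 5.5
position: [0.6306, -0.0989, 0.0924]
eef_rot: [-180.0, -0.0, 90.9]
force: [0.1, -0.6, -1.2]
width: 0.0595
grip_force: 30.0
```

Request:
step_arm:
  grip: [1,1,1,1,1,1,1,1]
  travel:
    - [0,0,10]
    - [0,0,18]
    - [0,0,15]
    - [0,0,8]
    - [0,0,4]
    - [0,0,2]
    - [0,0,0]
    - [0,0,0]
  twist:
    - [0,0,0]
    - [0,0,0]
    - [0,0,0]
    - [0,0,0]
    - [0,0,0]
    - [0,0,0]
    - [0,0,0]
    - [0,0,0]

```text
time_s: 6.3
position: [0.6315, -0.0998, 0.0365]
eef_rot: [179.9, 0.0, 90.9]
force: [0.2, 0.2, -1.6]
width: 0.0591
grip_force: 30.0
```

```bash
python3 - <<'E'
from bench import grab_frame
import cv2
f=grab_frame("side")["img"];cv2.imwrite("pics/s1.png",cv2.resize(f[110:290,190:390],None,fx=3,fy=3)[:,:,::-1])
E
```

```text
(no output)
```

View pics/s1.png

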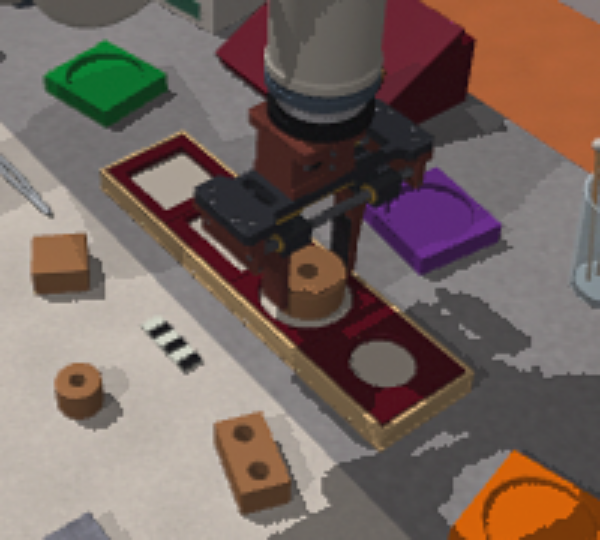

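The picture shows the disc held level over the large round recess (310,285) and well centred. I lower it gently and watch the force.

Request:
step_arm:
  grip: [1,1,1,1,1,1]
  travel:
    - [0,0,2]
    - [0,0,1]
    - [0,0,1]
    - [0,0,1]
    - [0,0,0]
    - [0,0,0]
  twist:
    - [0,0,0]
    - [0,0,0]
    - [0,0,0]
    - [0,0,0]
    - [0,0,0]
    - [0,0,0]

```text
time_s: 6.95
position: [0.631, -0.0996, 0.0306]
eef_rot: [-180.0, 0.0, 90.9]
force: [0.0, -0.5, -1.1]
width: 0.0592
grip_force: 30.0
```

Request:
step_arm:
  grip: [1,1,1]
  travel:
    - [0,0,1]
    - [0,0,0]
    - [0,0,0]
  twist:
    - [0,0,0]
    - [0,0,0]
    - [0,0,0]

```text
time_s: 7.25
position: [0.6311, -0.0997, 0.0305]
eef_rot: [180.0, 0.0, 90.9]
force: [-3.7, -0.6, 5.1]
width: 0.0589
grip_force: 30.0
```

Contact came at the expected height. I release, rise and head for the small whorl.

Request:
step_arm:
  grip: [-1,-1,-1,-1,-1,-1,-1,-1,-1,-1,-1,-1]
  travel:
    - [0,0,0]
    - [0,0,0]
    - [0,0,0]
    - [0,0,0]
    - [0,0,-10]
    - [0,0,-25]
    - [0,0,-30]
    - [0,0,-5]
    - [3,-15,0]
    - [4,-25,0]
    - [6,-30,0]
    - [6,-35,0]
  twist:
    - [0,0,0]
    - [0,0,0]
    - [0,0,0]
    - [0,0,0]
    - [0,0,0]
    - [0,0,0]
    - [0,0,0]
    - [0,0,0]
    - [0,0,0]
    - [0,0,0]
    - [0,0,0]
    - [0,0,0]

```text
time_s: 8.45
position: [0.5247, -0.0821, 0.0987]
eef_rot: [-180.0, -0.0, 90.9]
force: [0.0, 0.8, 1.6]
width: 0.0879
grip_force: 0.0
```

Request:
step_arm:
  grip: [-1,-1,-1,-1,-1]
  travel:
    - [6,-40,0]
    - [4,-30,0]
    - [2,-15,0]
    - [1,-6,0]
    - [0,0,0]
  twist:
    - [0,0,0]
    - [0,0,0]
    - [0,0,0]
    - [0,0,0]
    - [0,0,0]

```text
time_s: 8.95
position: [0.4344, -0.0707, 0.0996]
eef_rot: [180.0, 0.0, 90.9]
force: [-0.4, -0.2, 0.5]
width: 0.0878
grip_force: 0.0
```

```bash
python3 - <<'E'
from h import *
from bench import env,grab_frame
F={n:grab_frame(n) for n in("top","side")}
cv2.imwrite("pics/t2.png",cv2.resize(F["top"]["img"][140:300,120:380],None,fx=3,fy=3)[:,:,::-1])
cv2.imwrite("pics/s2.png",cv2.resize(F["side"]["img"][130:330,190:390],None,fx=2.5,fy=2.5)[:,:,::-1])
print(env.read_state()["position"])
E
```

```text
[ 0.43512568 -0.07077279  0.09960892]
```

View pics/s2.png

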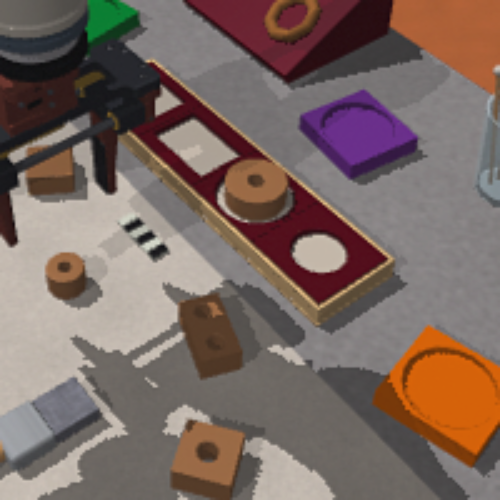

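The disc sits flat and centred in its recess (255,190). The gripper hangs over the small whorl, so I go down, grip and lift.

Request:
step_arm:
  grip: [-1,-1,-1,-1,-1,-1,1,1,1,1,1,1]
  travel:
    - [0,0,15]
    - [0,0,25]
    - [0,0,22]
    - [0,0,15]
    - [0,0,10]
    - [0,0,0]
    - [0,0,0]
    - [0,0,0]
    - [0,0,0]
    - [0,0,0]
    - [0,0,0]
    - [0,0,0]
  twist:
    - [0,0,0]
    - [0,0,0]
    - [0,0,0]
    - [0,0,0]
    - [0,0,0]
    - [0,0,0]
    - [0,0,0]
    - [0,0,0]
    - [0,0,0]
    - [0,0,0]
    - [0,0,0]
    - [0,0,0]

```text
time_s: 10.25
position: [0.4346, -0.0707, 0.0128]
eef_rot: [180.0, 0.0, 90.9]
force: [-0.2, 0.2, -1.1]
width: 0.0433
grip_force: 0.0
```

Request:
step_arm:
  grip: [1,1,1,1]
  travel:
    - [0,0,0]
    - [0,0,0]
    - [0,0,0]
    - [0,0,0]
  twist:
    - [0,0,0]
    - [0,0,0]
    - [0,0,0]
    - [0,0,0]

```text
time_s: 10.65
position: [0.4346, -0.0707, 0.0127]
eef_rot: [180.0, 0.0, 90.9]
force: [-0.3, -0.2, 1.3]
width: 0.0357
grip_force: 30.0
```

Request:
step_arm:
  grip: [1,1,1,1,1,1,1,1,1,1,1,1]
  travel:
    - [0,0,-10]
    - [0,0,-25]
    - [0,0,-30]
    - [0,0,-15]
    - [-8,12,0]
    - [-18,30,0]
    - [-22,36,0]
    - [-24,38,0]
    - [-22,36,0]
    - [-17,28,0]
    - [-7,12,0]
    - [-3,4,0]
  twist:
    - [0,0,0]
    - [0,0,0]
    - [0,0,0]
    - [0,0,0]
    - [0,0,0]
    - [0,0,0]
    - [0,0,0]
    - [0,0,0]
    - [0,0,0]
    - [0,0,0]
    - [0,0,0]
    - [0,0,0]

```text
time_s: 11.85
position: [0.633, -0.1894, 0.0914]
eef_rot: [-179.9, -0.0, 90.8]
force: [-1.4, 1.0, -0.7]
width: 0.0355
grip_force: 30.0
```

Request:
step_arm:
  grip: [1,1]
  travel:
    - [0,0,0]
    - [0,0,0]
  twist:
    - [0,0,0]
    - [0,0,0]

```text
time_s: 12.05
position: [0.6318, -0.1882, 0.0926]
eef_rot: [-180.0, -0.0, 90.9]
force: [0.3, -0.2, -1.3]
width: 0.0356
grip_force: 30.0
```

Request:
step_arm:
  grip: [1,1,1,1,1,1,1,1,1,1,1,1]
  travel:
    - [0,0,10]
    - [0,0,18]
    - [0,0,15]
    - [0,0,9]
    - [0,0,4]
    - [0,0,2]
    - [0,0,1]
    - [0,0,1]
    - [0,0,1]
    - [0,0,1]
    - [0,0,0]
    - [0,0,0]
  twist:
    - [0,0,0]
    - [0,0,0]
    - [0,0,0]
    - [0,0,0]
    - [0,0,0]
    - [0,0,0]
    - [0,0,0]
    - [0,0,0]
    - [0,0,0]
    - [0,0,0]
    - [0,0,0]
    - [0,0,0]

```text
time_s: 13.25
position: [0.6324, -0.1887, 0.0307]
eef_rot: [180.0, -0.0, 90.9]
force: [-0.1, -0.5, -0.9]
width: 0.0355
grip_force: 30.0
```

Request:
step_arm:
  grip: [1,1,1]
  travel:
    - [0,0,1]
    - [0,0,0]
    - [0,0,0]
  twist:
    - [0,0,0]
    - [0,0,0]
    - [0,0,0]

```text
time_s: 13.55
position: [0.6325, -0.1887, 0.0298]
eef_rot: [180.0, 0.0, 90.9]
force: [0.6, 0.1, 0.7]
width: 0.0348
grip_force: 30.0
```

Request:
step_arm:
  grip: [-1,-1,-1,-1,-1,-1,-1,-1,-1,-1,-1,-1]
  travel:
    - [0,0,0]
    - [0,0,0]
    - [0,0,0]
    - [0,0,0]
    - [0,0,0]
    - [0,0,-10]
    - [0,0,-25]
    - [0,0,-30]
    - [0,0,-5]
    - [-8,-16,0]
    - [-15,-31,0]
    - [-17,-36,0]
  twist:
    - [0,0,0]
    - [0,0,0]
    - [0,0,0]
    - [0,0,0]
    - [0,0,0]
    - [0,0,0]
    - [0,0,0]
    - [0,0,0]
    - [0,0,0]
    - [0,0,0]
    - [0,0,0]
    - [0,0,0]

```text
time_s: 14.75
position: [0.5494, -0.2297, 0.0988]
eef_rot: [-180.0, -0.0, 91.0]
force: [0.5, -0.6, -0.1]
width: 0.0881
grip_force: 0.0
```

Request:
step_arm:
  grip: [-1,-1,-1,-1,-1,-1,-1,-1,-1,-1,-1]
  travel:
    - [-20,-40,0]
    - [-19,-40,0]
    - [-13,-27,0]
    - [-6,-12,0]
    - [-1,-4,0]
    - [0,0,0]
    - [0,0,0]
    - [0,0,0]
    - [0,0,0]
    - [0,0,0]
    - [0,0,0]
  twist:
    - [0,0,0]
    - [0,0,0]
    - [0,0,0]
    - [0,0,0]
    - [0,0,0]
    - [0,0,-7.2]
    - [0,0,-7.2]
    - [0,0,-7.2]
    - [0,0,-7.2]
    - [0,0,-7.2]
    - [0,0,0]

```text
time_s: 15.85
position: [0.429, -0.2901, 0.0993]
eef_rot: [180.0, -0.0, 127.0]
force: [-0.0, 0.4, -0.2]
width: 0.0874
grip_force: 0.0
```

```bash
python3 - <<'E'
from h import *
from bench import env,grab_frame
f=grab_frame("side")
cv2.imwrite("pics/s3.png",cv2.resize(f["img"][130:350,190:390],None,fx=2.5,fy=2.5)[:,:,::-1])
print(env.read_state()["position"])
E
```

```text
[ 0.4288601  -0.29017945  0.09938214]
```

View pics/s3.png

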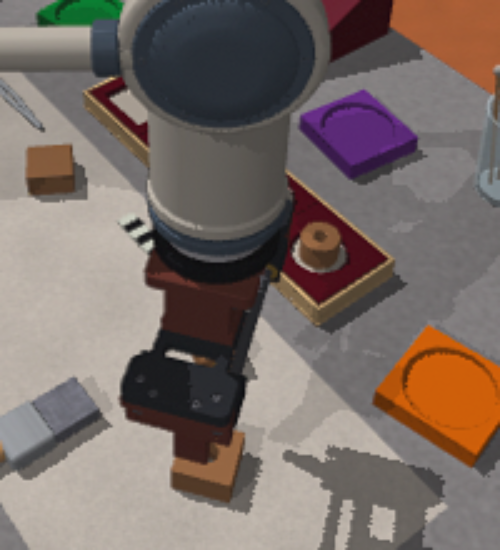

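The small whorl sits in its recess at (320,240). Now the square: down, grip.

Request:
step_arm:
  grip: [-1,-1,-1,-1,-1,-1,1,1,1,1,1,1]
  travel:
    - [0,-1,15]
    - [0,0,25]
    - [0,0,22]
    - [0,0,15]
    - [0,0,9]
    - [0,0,0]
    - [0,0,0]
    - [0,0,0]
    - [0,0,0]
    - [0,0,0]
    - [0,0,0]
    - [0,0,0]
  twist:
    - [0,0,0]
    - [0,0,0]
    - [0,0,0]
    - [0,0,0]
    - [0,0,0]
    - [0,0,0]
    - [0,0,0]
    - [0,0,0]
    - [0,0,0]
    - [0,0,0]
    - [0,0,0]
    - [0,0,0]

```text
time_s: 17.1
position: [0.4274, -0.2915, 0.014]
eef_rot: [180.0, 0.0, 126.9]
force: [-0.1, 0.1, 0.5]
width: 0.0457
grip_force: 30.0
```

Request:
step_arm:
  grip: [1,1,1]
  travel:
    - [0,0,0]
    - [0,0,0]
    - [0,0,0]
  twist:
    - [0,0,0]
    - [0,0,0]
    - [0,0,0]

```text
time_s: 17.4
position: [0.4274, -0.2915, 0.0139]
eef_rot: [180.0, 0.0, 126.9]
force: [0.4, 0.5, 2.6]
width: 0.0456
grip_force: 30.0
```

Request:
step_arm:
  grip: [1,1,1,1,1,1,1,1,1,1]
  travel:
    - [0,0,-10]
    - [0,0,-25]
    - [0,0,-30]
    - [0,0,-15]
    - [0,0,0]
    - [0,0,0]
    - [0,0,0]
    - [0,0,0]
    - [0,0,0]
    - [0,0,0]
  twist:
    - [0,0,0]
    - [0,0,0]
    - [0,0,0]
    - [0,0,0]
    - [0,0,7.2]
    - [0,0,7.2]
    - [0,0,7.2]
    - [0,0,7.2]
    - [0,0,7]
    - [0,0,0]

```text
time_s: 18.4
position: [0.4269, -0.2914, 0.0934]
eef_rot: [-180.0, -0.0, 91.0]
force: [-0.3, -0.9, -0.8]
width: 0.0457
grip_force: 30.0
```

Request:
step_arm:
  grip: [1,1,1,1,1,1,1,1,1,1,1,1]
  travel:
    - [10,6,0]
    - [25,14,0]
    - [36,20,0]
    - [40,22,0]
    - [40,22,0]
    - [40,22,0]
    - [40,22,0]
    - [40,22,0]
    - [40,22,0]
    - [32,18,0]
    - [18,10,0]
    - [7,5,0]
  twist:
    - [0,0,0]
    - [0,0,0]
    - [0,0,0]
    - [0,0,0]
    - [0,0,0]
    - [0,0,0]
    - [0,0,0]
    - [0,0,0]
    - [0,0,0]
    - [0,0,0]
    - [0,0,0]
    - [0,0,0]

```text
time_s: 19.6
position: [0.6253, 0.0834, 0.0931]
eef_rot: [-180.0, -0.0, 91.4]
force: [0.1, -0.3, -0.9]
width: 0.0458
grip_force: 30.0
```

Request:
step_arm:
  grip: [1,1,1]
  travel:
    - [0,0,0]
    - [0,0,0]
    - [0,0,0]
  twist:
    - [0,0,0]
    - [0,0,0]
    - [0,0,0]

```text
time_s: 19.9
position: [0.6249, 0.0792, 0.0938]
eef_rot: [-180.0, 0.0, 91.0]
force: [0.5, 0.7, -0.6]
width: 0.0456
grip_force: 30.0
```

Request:
step_arm:
  grip: [1,1,1,1,1,1,1,1,1,1,1,1]
  travel:
    - [0,2,10]
    - [0,0,18]
    - [0,0,15]
    - [0,0,9]
    - [0,0,4]
    - [0,0,2]
    - [0,0,1]
    - [0,0,1]
    - [0,0,1]
    - [0,0,1]
    - [0,0,0]
    - [0,0,0]
  twist:
    - [0,0,0]
    - [0,0,0]
    - [0,0,0]
    - [0,0,0]
    - [0,0,0]
    - [0,0,0]
    - [0,0,0]
    - [0,0,0]
    - [0,0,0]
    - [0,0,0]
    - [0,0,0]
    - [0,0,0]

```text
time_s: 21.1
position: [0.6272, 0.0804, 0.0317]
eef_rot: [180.0, 0.0, 91.1]
force: [-0.3, -1.2, -0.8]
width: 0.0456
grip_force: 30.0
```

Request:
step_arm:
  grip: [1,1,1]
  travel:
    - [0,0,1]
    - [0,0,0]
    - [0,0,0]
  twist:
    - [0,0,0]
    - [0,0,0]
    - [0,0,0]

```text
time_s: 21.4
position: [0.6274, 0.0804, 0.031]
eef_rot: [180.0, -0.0, 91.1]
force: [-0.5, -0.5, 1.3]
width: 0.0461
grip_force: 30.0
```

Request:
step_arm:
  grip: [-1,-1,-1,-1,-1,-1,-1,-1,-1,-1,-1,-1]
  travel:
    - [0,0,0]
    - [0,0,0]
    - [0,0,0]
    - [0,0,0]
    - [0,0,-10]
    - [0,0,-25]
    - [0,0,-30]
    - [0,0,-5]
    - [-14,-7,0]
    - [-30,-14,0]
    - [-38,-18,0]
    - [-42,-20,0]
  twist:
    - [0,0,0]
    - [0,0,0]
    - [0,0,0]
    - [0,0,0]
    - [0,0,0]
    - [0,0,0]
    - [0,0,0]
    - [0,0,0]
    - [0,0,0]
    - [0,0,0]
    - [0,0,0]
    - [0,0,0]

```text
time_s: 22.6
position: [0.5685, -0.046, 0.0983]
eef_rot: [-179.8, -0.0, 91.2]
force: [0.3, -0.6, 0.2]
width: 0.0876
grip_force: 0.0
```

Request:
step_arm:
  grip: [-1,-1,-1,-1,-1,-1,-1,-1,-1,-1]
  travel:
    - [-42,-20,0]
    - [-42,-20,0]
    - [-38,-18,0]
    - [-22,-10,0]
    - [-10,-5,0]
    - [0,0,0]
    - [0,0,0]
    - [0,0,0]
    - [0,0,0]
    - [0,0,0]
  twist:
    - [0,0,0]
    - [0,0,0]
    - [0,0,0]
    - [0,0,0]
    - [0,0,0]
    - [0,0,6.7]
    - [0,0,6.7]
    - [0,0,6.7]
    - [0,0,0]
    - [0,0,0]

```text
time_s: 23.6
position: [0.5001, -0.1995, 0.0998]
eef_rot: [-179.9, -0.0, 71.2]
force: [0.1, 0.4, -0.1]
width: 0.0875
grip_force: 0.0
```

```bash
python3 - <<'E'
from h import *
from bench import env,grab_frame
f=grab_frame("side")
cv2.imwrite("pics/s4.png",cv2.resize(f["img"][130:350,190:390],None,fx=2.5,fy=2.5)[:,:,::-1])
print(env.read_state()["position"])
E
```

```text
[ 0.50018001 -0.19960061  0.09997076]
```

View pics/s4.png

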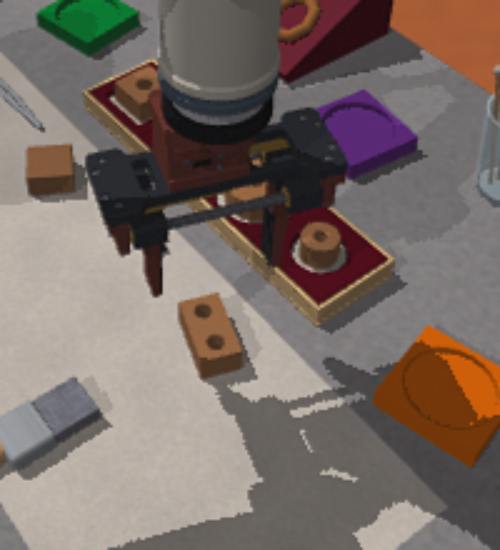

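The square sits in its recess (140,90) and the oblong lies below the open fingers (210,335). Down and grip.

Request:
step_arm:
  grip: [-1,-1,-1,-1,-1,-1,1,1,1,1,1,1]
  travel:
    - [0,0,15]
    - [0,0,25]
    - [0,0,22]
    - [0,0,15]
    - [0,0,9]
    - [0,0,0]
    - [0,0,0]
    - [0,0,0]
    - [0,0,0]
    - [0,0,0]
    - [0,0,0]
    - [0,0,0]
  twist:
    - [0,0,0]
    - [0,0,0]
    - [0,0,0]
    - [0,0,0]
    - [0,0,0]
    - [0,0,0]
    - [0,0,0]
    - [0,0,0]
    - [0,0,0]
    - [0,0,0]
    - [0,0,0]
    - [0,0,0]

```text
time_s: 24.85
position: [0.5005, -0.2001, 0.0148]
eef_rot: [180.0, 0.0, 71.0]
force: [-0.2, 0.2, 0.2]
width: 0.0429
grip_force: 0.0
```

Request:
step_arm:
  grip: [1,1,1,1]
  travel:
    - [0,0,0]
    - [0,0,0]
    - [0,0,0]
    - [0,0,0]
  twist:
    - [0,0,0]
    - [0,0,0]
    - [0,0,0]
    - [0,0,0]

```text
time_s: 25.25
position: [0.5004, -0.2, 0.0147]
eef_rot: [-180.0, 0.0, 71.0]
force: [-0.1, 0.9, -0.1]
width: 0.0356
grip_force: 30.0
```

Request:
step_arm:
  grip: [1,1,1,1,1,1,1,1]
  travel:
    - [0,0,-10]
    - [0,0,-25]
    - [0,0,-30]
    - [0,0,-15]
    - [0,0,0]
    - [0,0,0]
    - [0,0,0]
    - [0,0,0]
  twist:
    - [0,0,0]
    - [0,0,0]
    - [0,0,0]
    - [0,0,0]
    - [0,0,-6.7]
    - [0,0,-6.7]
    - [0,0,-6.7]
    - [0,0,0]

```text
time_s: 26.05
position: [0.5003, -0.2, 0.0945]
eef_rot: [-180.0, -0.0, 91.1]
force: [0.2, -0.3, -0.9]
width: 0.0354
grip_force: 30.0
```

Request:
step_arm:
  grip: [1,1,1,1,1,1,1,1,1,1]
  travel:
    - [10,7,0]
    - [24,17,0]
    - [34,24,0]
    - [38,27,0]
    - [36,25,0]
    - [28,20,0]
    - [13,9,0]
    - [5,3,0]
    - [0,0,0]
    - [0,0,0]
  twist:
    - [0,0,0]
    - [0,0,0]
    - [0,0,0]
    - [0,0,0]
    - [0,0,0]
    - [0,0,0]
    - [0,0,0]
    - [0,0,0]
    - [0,0,0]
    - [0,0,0]

```text
time_s: 27.05
position: [0.6284, -0.0107, 0.0946]
eef_rot: [-180.0, 0.0, 91.0]
force: [-1.1, -0.2, -1.2]
width: 0.036
grip_force: 30.0
```

Contact is expected at 0.0317.

Request:
step_arm:
  grip: [1,1,1,1,1,1,1,1,1,1,1,1]
  travel:
    - [1,1,10]
    - [0,0,18]
    - [0,0,15]
    - [0,0,9]
    - [0,0,4]
    - [0,0,2]
    - [0,0,1]
    - [0,0,1]
    - [0,0,1]
    - [0,0,1]
    - [0,0,0]
    - [0,0,0]
  twist:
    - [0,0,0]
    - [0,0,0]
    - [0,0,0]
    - [0,0,0]
    - [0,0,0]
    - [0,0,0]
    - [0,0,0]
    - [0,0,0]
    - [0,0,0]
    - [0,0,0]
    - [0,0,0]
    - [0,0,0]

```text
time_s: 28.25
position: [0.6299, -0.0085, 0.0327]
eef_rot: [180.0, 0.0, 91.1]
force: [0.3, 0.1, -0.4]
width: 0.0356
grip_force: 30.0
```

Request:
step_arm:
  grip: [1,1,1]
  travel:
    - [0,0,1]
    - [0,0,0]
    - [0,0,0]
  twist:
    - [0,0,0]
    - [0,0,0]
    - [0,0,0]

```text
time_s: 28.55
position: [0.6299, -0.0086, 0.0317]
eef_rot: [180.0, 0.0, 91.1]
force: [0.6, -0.5, 0.1]
width: 0.0357
grip_force: 30.0
```

Request:
step_arm:
  grip: [1,1,-1,-1,-1,-1,-1,-1,-1,-1,-1,-1]
  travel:
    - [0,0,0.5]
    - [0,0,0]
    - [0,0,0]
    - [0,0,0]
    - [0,0,0]
    - [0,0,0]
    - [0,0,0]
    - [0,0,-10]
    - [0,0,-25]
    - [0,0,-35]
    - [0,-20,-35]
    - [0,-40,-25]
  twist:
    - [0,0,0]
    - [0,0,0]
    - [0,0,0]
    - [0,0,0]
    - [0,0,0]
    - [0,0,0]
    - [0,0,0]
    - [0,0,0]
    - [0,0,0]
    - [0,0,0]
    - [0,0,0]
    - [0,0,0]

```text
time_s: 29.75
position: [0.5708, -0.0098, 0.1642]
eef_rot: [179.8, 0.0, 91.1]
force: [-0.7, -0.0, 1.4]
width: 0.0877
grip_force: 0.0
```

Request:
step_arm:
  grip: [-1,-1,-1,-1,-1,-1,-1,-1,-1,-1]
  travel:
    - [30,-40,-10]
    - [45,-40,0]
    - [45,-30,0]
    - [45,0,0]
    - [45,0,0]
    - [45,0,0]
    - [45,0,0]
    - [30,0,0]
    - [10,0,0]
    - [0,0,0]
  twist:
    - [0,0,0]
    - [0,0,0]
    - [0,0,0]
    - [0,0,0]
    - [0,0,0]
    - [0,0,0]
    - [0,0,0]
    - [0,0,0]
    - [0,0,0]
    - [0,0,0]

```text
time_s: 30.75
position: [0.4633, 0.3176, 0.1713]
eef_rot: [180.0, 0.0, 91.2]
force: [0.0, -0.8, -0.6]
width: 0.0879
grip_force: 0.0
```

```bash
python3 - <<'E'
from h import *
from bench import env,grab_frame
F={n:grab_frame(n) for n in("top","side")}
a=cv2.resize(F["top"]["img"][140:290,120:380],None,fx=3,fy=3);b=cv2.resize(F["side"]["img"][130:330,190:390],None,fx=3,fy=3)
cv2.imwrite("pics/t5.png",a[:,:,::-1]);cv2.imwrite("pics/s5.png",b[:,:,::-1])
ob=F["top"];T={"sq":(224,183),"ob":(256,183),"di":(287,183),"sm":(319,183)}
B=blobs(clay(ob),60,1500);S={"sq":(246,166),"ob":(268,184),"di":(292,204),"sm":(318,228)};C=blobs(clay(F["side"]),60,3000)
near=lambda B,p:min(B,key=lambda b:np.hypot(b[0]-p[0],b[1]-p[1]))
for n in T:
    p=near(B,T[n]);q=near(C,S[n]);print(n,np.round(tri(ob,p[:2],F["side"],q[:2])[0],4),np.round(plane(ob,*p[:2],.035),4))
E
```

```text
sq [0.6267 0.0802 0.0324] [0.6271 0.0796 0.035 ]
ob [ 0.6299 -0.0073  0.0313] [ 0.6302 -0.0078  0.035 ]
di [ 0.6303 -0.1003  0.0327] [ 0.6304 -0.1004  0.035 ]
sm [ 0.6314 -0.1889  0.0328] [ 0.6315 -0.1889  0.035 ]
```

View pics/t5.png

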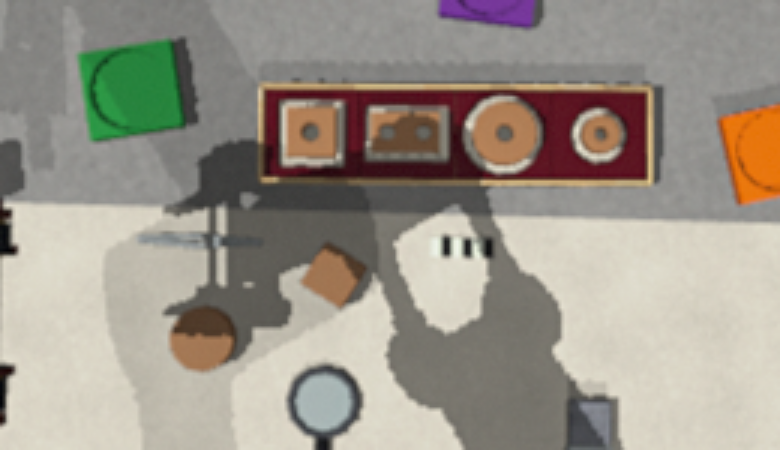

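View pics/s5.png

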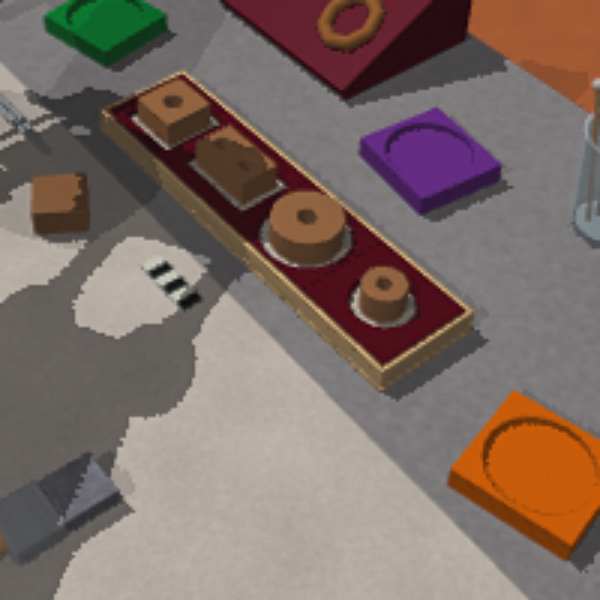

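Both views show all four pieces flat in their recesses with felt visible round each, and heights consistent at about 32 mm. The two solids lie untouched at (203,338) and (335,274).

```bash
python3 -c "
from bench import env
print(env.hand_in())"
```

```text
the job is handed in; nothing more can be done
None
```

The four pierced finds are set down flat in their matching cradles, in the order you listed them. The two solid look-alikes were left where they lay, and the job was handed in at about 31 s; the hand-in returned no verdict.

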